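# Crosswise test-ball check at the bakery's metal-detector head

## Task

First seat the flat reference block fully home, flat and square, in the pocket on top of the sensor head and let go of it. Then lift the dish with the loose test ball off its stand by the handle, turn it a quarter turn from the way it lies on the stand, and hold it level above the seated block, centred over it, with the dish floor about 10 cm above the top of the head. Keep the ball centred in the dish all the time and do not touch it, leave the scale, bowl, scraper and bottle alone, and finish while still holding the dish there, at rest.

Things in the scene. Friction and masses are not known exactly. Their poses are not given: they have to be found in the camera images.
- block_center (a point): Centre (half-way up) of the loose reference block: white plastic, about 90 g, a flat base 80 x 50 x 14 mm (x, y, z) with a grip rib standing on it along x, 50 mm long, 12 mm thick (y) and 22 mm tall, 36 mm tall in all; this point is 18 mm above its underside and 18 mm below the rib's top. z up; the block is the same after a half turn. It lies on the table on one side of the head, the stand on the other; which side is which varies.
- pocket (a point): Centre of the pocket's mouth, level with the top face of the sensor head, a fixed grey box 150 x 200 x 50 mm (x, y, z) standing on the table, its top 50 mm above it. The pocket is a rectangular recess 85 x 55 mm (x, y) and 10 mm deep, with 2 mm chamfered edges; the block goes in with its x along the pocket's x, either way round, and then block_center is 8 mm above this point.
- stand: The fixed low aluminium stand on which the dish lies: 160 x 80 mm (x, y), its flat top 30 mm above the table. Origin under its centre, x along its long side. At the start the dish sits in its middle with the handle along the stand's x.
- dish_grip (a point): Centre of the dish's handle bar, where to grasp it: a straight bar along x, 124 mm long, 14 mm thick (y) and 18 mm tall, spanning the dish 105 mm above its underside on two posts 4 mm thin at its ends (x = +-60 mm). The dish is steel, about 220 g with a hidden variation, its centre of mass under the bar's centre. z up; turn in either sense. The dish lies loose on the stand.
- dish_floor (a point): Centre of the dish's floor, 10 mm above its underside and 95 mm straight below dish_grip; axes as dish_grip. The dish is 124 mm across and 19 mm tall at the rim; its floor is flat in the middle (24 mm across), then rises outwards at only 6 degrees, with a steeper lip from 48 mm radius.
- ball_center (a point): Centre of the loose white plastic test ball, 30 mm across, 20 g, lying in the middle of the dish; its centre is then 15 mm above dish_floor, its top 65 mm below dish_grip. It has a little rolling resistance but rolls when the dish is jerked or tipped. Its axes mean nothing.
- scale: Bystander: blue kitchen scale, 150 x 130 x 34 mm, beyond the work. Origin under its centre.
- bowl: Bystander: steel bowl, 120 mm across, 50 mm tall. Origin under its centre.
- scraper: Bystander: dough scraper lying flat, about 80 x 110 x 16 mm. Origin under its centre.
- spray: Bystander: white bottle, 56 mm across, 120 mm tall. Origin under its centre.

How it is judged (in metres and radians):
On the way, in this order (a step that is already met when the one before it is completed fails the run):
1. the reference block sits fully home, flat and square in the pocket, let go (horizontal distance between block_center and pocket below 0.0055 m and z of block_center in the frame of pocket below 0.0095 m and angle between the x axis of block_center and the x axis of pocket, either way round below 0.1 rad and angle between block_center's own z axis and vertical below 0.04 rad and contact force between the fingers and block below 0.05 N), for 0.2 s.
2. the dish is lifted clear of its stand, ball in the middle (z of dish_floor in the frame of stand above 0.055 m and contact force between dish and stand below 0.05 N and contact force between the fingers and dish above 1 N and horizontal distance between ball_center and dish_floor below 0.014 m and z of ball_center in the frame of dish_floor below 0.02 m), for 0.1 s.
3. the dish, a quarter turn from the stand's direction, is level over the block (angle between the x axis of dish_grip and the y axis of stand, either way round below 0.17 rad and horizontal distance between dish_floor and pocket below 0.025 m and z of dish_floor in the frame of pocket between 0.07 and 0.14 m and angle between dish_floor's own z axis and vertical below 0.1 rad and horizontal distance between ball_center and dish_floor below 0.014 m and z of ball_center in the frame of dish_floor below 0.02 m), for 0.2 s.
At the end, for the whole second after the job is handed in: Block let go in the pocket: down within 1.5 mm, within 5.5 mm and 5.7 deg. Dish held at rest only by the fingers, floor 70-140 mm above the head, within 25 mm of the pocket centre, level within 5.7 deg, handle within 9.7 deg of square to the stand; ball within 14 mm of its centre (all of step 3 and horizontal distance between block_center and pocket below 0.0055 m and z of block_center in the frame of pocket below 0.0095 m and angle between the x axis of block_center and the x axis of pocket, either way round below 0.1 rad and angle between block_center's own z axis and vertical below 0.04 rad and contact force between the fingers and dish above 1 N and contact force between dish and block below 0.05 N and contact force between dish and head below 0.05 N and linear speed of dish below 0.03 m/s and angular speed of dish below 0.2 rad/s); the arm keeps its last pose, push and grip.
It fails at once if the ball rolled more than 22 mm from the middle of the dish (horizontal distance between ball_center and dish_floor above 0.022 m).
It fails at once if the dish tipped more than 14 degrees (angle between dish_floor's own z axis and vertical above 0.25 rad).
It fails at once if the ball was touched (contact force between any of the arm, the fingers and ball above 0.2 N).
It fails at once if a bystander was moved more than 20 mm (distance of any of scale, bowl, scraper, spray from where it was at the start of the episode above 0.02 m).
It also fails if it takes over 69 s, if anything falls off the work surface, if the arm or the gripper's body presses on something with over 40 N, if the wrist force passes 120 N, or if a joint passes its speed limit or range.

## Robot

A 6-joint arm with a two-finger parallel gripper is mounted at the origin on the work surface. World frame = base frame: x ahead of the robot, y to its left, z up, the work surface at z = 0. Lengths are in mm, angles in rad, forces in N, time in s.
With the tool pointing down it reaches from about 350 to 775 mm from the base axis. Payload 7.3 kg.
Tool frame: the origin (TCP) lies at the very end of the fingers, on their centre line; the grasp point (between the pads) lies 19 mm behind it; x points along the fingers, y is the direction in which the jaws open and shut, and the axes are right-handed (so a half turn about x gives the same grasp; the last joint's range is limited). The gripper opens to 92 mm and grips with 3 to 60 N. Pads are 19 mm wide; open, the fingers measure 130 mm over their backs; the gripper's body (75 mm by 190 mm) begins 47 mm behind the grasp point.
Start: joints at [-1.433, 0.342, 1.524, -0, 1.275, -0.146], TCP at [147.025, -504.012, 226.741] pointing down, gripper open.
Joint ranges: [-2.53, 2.53], [-0.77, 2.02], [0.04, 2.7], [-1, 4.14], [0.28, 2.66], [-3.11, 3.11]. Speed limits (rad/s): [2.57, 2.57, 3.14, 3.14, 3.14, 3.14].

## Interface

Orientations are given as [roll, pitch, yaw] about the fixed x, y, z axes, in that order (R = Rz(yaw) Ry(pitch) Rx(roll)).
In Python, from plant import bot gives the robot as it stands.
- The arm moves only by the tool step_arm, never from a script. Its argument "targets" is a list that holds one entry, the list of rows, each a list of 4 numbers: the shift along the tool's x, y, z in m, then the turn about the tool's x in degrees. A call has exactly 5 rows; each row is the pose to reach, as a shift and turn from the pose measured when the call began, along the tool's axes at that moment; what a row does not reach only later rows make up. A row lasts 1/12 s, in which the tool goes at most 41.7 mm and 7.16 degrees, less where a joint would pass 70% of its speed; a pose out of reach is approached as far as the arm can. A call with a gripper value outside its range is refused whole. "jaw" is the closure, from 0 (fully open) to 1 (shut), set as the call begins (left out, the last holds). The fingers move at their own pace and stop on an object; the grip force is fixed at half the most. Time passes only in rows, so rows that repeat a pose let the fingers close, or fill a call up. It gives the time, the measured TCP pose, the force and the opening at its end, in the units of the state.
- bot.get_obs(): the state, without advancing time (a new reading comes with each control period).
- bot.capture(name): name is "scene" or "top" or "wrist"; returns a dict with "color" (384x512x3 uint8, red, green, blue), "depth" (384x512 float32, mm along the optical axis (not along the pixel's ray), 0 where there is no reading), "fov_y" (degrees; the focal length in pixels is half the picture's height over the tangent of half this angle, whatever the lens; pixels are square), "cx", "cy" (the principal point, pixels), "rvec" (rotation vector, rad) and "tvec" (3), from world to camera coordinates, as OpenCV has them. Camera axes: x right, y down, z forward; pixel columns grow to the right and rows downward; lengths in mm; the calibration is good to about 2 mm. A picture is of the moment at which its call begins.
- bot.close_job(): hands the job in, once; it reports no verdict.
The state is a dict: "time": time; "joint_positions": joint angles; "dq": joint speeds; "tau": joint torques, N m; "tool_pos": TCP position; "tcp_rot": TCP orientation; "contact_force": force on the tool from outside, world axes, zero at the start; "moment": the same for the moment, N m; "grip_width": finger opening in mm.
Only numpy, scipy, OpenCV 4.12 (cv2) and the standard library are available. Lean on these libraries where they do the work, as an engineer would, in place of code of your own. Each camera call takes 0.05 s, during which the arm holds its last target. There are 200 camera calls.

## Working session

There is one attempt and no reset: what is moved stays moved. The work goes in short steps, Python scripts to look and compute and a tool call to move; the robot and the scene stay as the last step left them, time stands still between calls to the robot, and variables do not carry over. Pictures are saved under pics/ and viewed, about 8 in all and at most 12, crops included, and the job is handed in when it is done.

Besides the shell and the picture viewer there is one more tool, called after "Request:" in YAML: its name, and indented under it one key for each argument. step_arm: Moves the arm, as the interface text tells. Its arguments: {"type":"object","properties":{"targets":{"type":"array","items":{"type":"array","items":{"type":"array","items":{"type":"number"}}}},"jaw":{"type":"number"}},"required":["targets"]}

```bash
mkdir -p pics; cat > h.py <<'E'
import numpy as np, cv2
from plant import bot
def cap(n):
    d=bot.capture(n); d['R']=cv2.Rodrigues(np.array(d['rvec'],float))[0]; d['t']=np.array(d['tvec'],float).ravel()
    h=d['color'].shape[0]; d['f']=h/2/np.tan(np.radians(d['fov_y'])/2); return d
def cloud(d):
    z=d['depth'].astype(float); v,u=np.mgrid[:z.shape[0],:z.shape[1]]
    P=np.stack([(u-d['cx'])/d['f']*z,(v-d['cy'])/d['f']*z,z],-1)
    W=(P-d['t'])@d['R']; W[z<=0]=np.nan; return W
def save(d,n,crop=None,s=1):
    c=d['color'][...,::-1]
    if crop: c=c[crop[1]:crop[3],crop[0]:crop[2]]
    cv2.imwrite('pics/'+n,cv2.resize(c,None,fx=s,fy=s,interpolation=cv2.INTER_CUBIC))
E
python3 - <<'E'
from h import *
for n in('top','scene'):
    d=cap(n); save(d,n+'0.png',s=1.5); np.savez(n+'0.npz',W=cloud(d),c=d['color']); print(n,-d['R'].T@d['t'])
print(bot.get_obs())
E
```

```text
top [452.36542267  22.92179993 925.60501303]
scene [ 927.27179079 -627.59521645 1141.20761399]
{'time': 0.1, 'joint_positions': array([-1.43303767e+00,  3.42624077e-01,  1.52489656e+00, -1.35769514e-05,
        1.27539120e+00, -1.46013496e-01]), 'dq': array([-0.00173795, -0.00196526, -0.00176132,  0.00017729, -0.00049689,
       -0.00105452]), 'tau': array([ 1.76404235e-03, -4.32003880e+01, -2.44693816e+01,  7.19001051e-02,
        5.26130840e-02, -4.41042198e-05]), 'tool_pos': array([ 146.95095527, -503.65003736,  226.13819386]), 'tcp_rot': array([-1.70696802,  1.56947707,  1.71840076]), 'contact_force': array([-0.08655725,  0.41737105,  1.23754346]), 'moment': array([-0.02395046,  0.01634635,  0.01100378]), 'grip_width': 91.25382041232629}
```

View pics/top0.png

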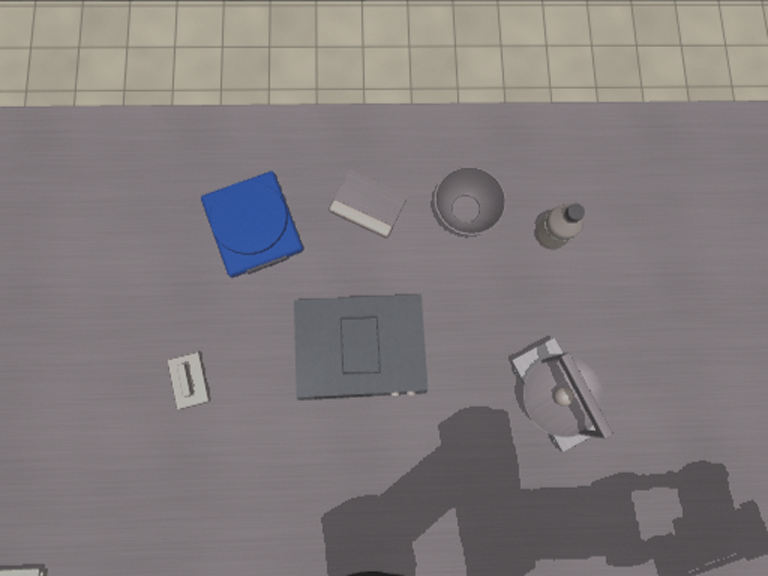

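View pics/scene0.png

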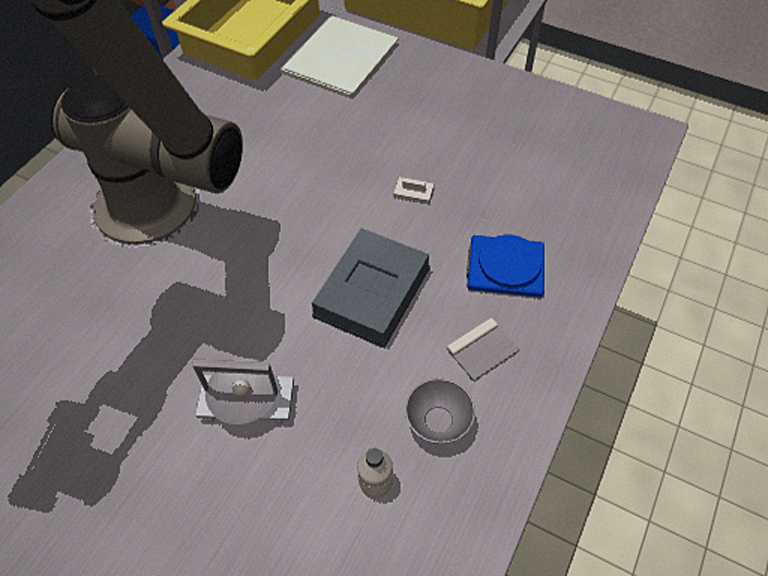

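The top view shows the block at about (188,380), the head at (360,345) with its pocket, and the dish with handle and ball at (563,395). The bystanders sit farther out, around row 200. Next I measure from depth.

```bash
cat > m.py <<'E'
from h import *
def rect(P,name):
    r=cv2.minAreaRect(P[:,:2].astype(np.float32)); b=cv2.boxPoints(r)
    e=[b[1]-b[0],b[2]-b[1]]; e=max(e,key=np.linalg.norm); a=np.degrees(np.arctan2(e[1],e[0]))
    print(name,len(P),'c',np.round(r[0],1),'size',np.round(r[1],1),'long-axis deg',round((a+90)%180-90,1),'z',np.round(np.median(P[:,2]),1))
for n in('top','scene'):
    W=np.load(n+'0.npz')['W'].reshape(-1,3); W=W[np.isfinite(W[:,0])]
    def sel(c,r,z0,z1): return W[(np.hypot(W[:,0]-c[0],W[:,1]-c[1])<r)&(W[:,2]>z0)&(W[:,2]<z1)]
    V=np.load(n+'0.npz')['W']
    px={'top':[(125,245),(240,230),(375,250+13)],'scene':[(275,127),(255,170),(160,265)]}[n]
    c=[np.nanmedian(V[v-4:v+5,u-4:u+5].reshape(-1,3),0) for u,v in px]; print(n,np.round(c))
    rect(sel(c[0],60,9,19),'blockbase'); rect(sel(c[0],60,32,40),'rib')
    rect(sel(c[1],140,46,54),'head'); rect(sel(c[1],80,35,43),'pocketfloor')
    rect(sel(c[2],120,139,149),'handle'); rect(sel(c[2],130,26,33),'standtop'); rect(sel(c[2],130,44,62),'rim')
    rect(sel(c[2],35,58,85),'ball')
E
python3 m.py
```

```text
top [[ 513.  298.   16.]
 [ 540.   27.   40.]
 [ 456. -276.   66.]]
blockbase 578 c [494.2 299.4] size [79.7 51.3] long-axis deg 13.8 z 13.8
rib 117 c [494.  299.5] size [49.7 12. ] long-axis deg 13.9 z 35.4
head 4701 c [540.2  27.8] size [150.3 200.3] long-axis deg -88.4 z 49.8
pocketfloor 859 c [522.1  27.3] size [121.2  55. ] long-axis deg 1.5 z 39.5
handle 438 c [ 454.2 -281.7] size [123.5  15.5] long-axis deg 24.4 z 143.5
standtop 523 c [ 457.4 -281.3] size [159.6  80.3] long-axis deg 25.4 z 29.7
rim 863 c [ 455.2 -281.2] size [120.5 123.3] long-axis deg -33.6 z 47.0
ball 129 c [ 454.  -278.9] size [27.4 27. ] long-axis deg 32.3 z 65.5
scene [[ 498.  288.   16.]
 [ 534.   83.   51.]
 [ 461. -296.   43.]]
blockbase 208 c [495.1 294.5] size [79.6 57.4] long-axis deg 14.4 z 14.2
rib 47 c [494.2 297.1] size [49.9 15.9] long-axis deg 14.0 z 35.7
head 1994 c [539.8  35.9] size [152.2 184.1] long-axis deg -88.8 z 50.3
pocketfloor 334 c [559.8  43.3] size [135.6  65.9] long-axis deg 20.3 z 40.2
handle 302 c [ 454.9 -285.7] size [123.8  15.6] long-axis deg 24.7 z 144.3
standtop 411 c [ 457.9 -284.7] size [160.6  83. ] long-axis deg 25.6 z 30.2
rim 736 c [ 456.1 -285.3] size [122.9 120.3] long-axis deg 67.8 z 46.9
ball 98 c [ 455.8 -283.9] size [27.2 26.4] long-axis deg 70.7 z 65.7
```

```bash
cat >> h.py <<'E'
from scipy.spatial.transform import Rotation as Ro
def plan(xyz,ydeg=None):
    """shift in tool axes (m) and turn about tool x (deg) to bring TCP to xyz (mm), tool y along ydeg (mod 180)"""
    o=bot.get_obs(); R=Ro.from_euler('xyz',o['tcp_rot']).as_matrix()
    y=np.degrees(np.arctan2(R[1,1],R[0,1])); p=np.array(o['tool_pos'])
    s=R.T@(np.array(xyz)-p)/1000
    turns=[] if ydeg is None else sorted([-( (ydeg-y+180*k+180)%360-180) for k in(0,1)],key=abs)
    print('t',round(o['time'],2),'pos',np.round(p,1),'toolx',np.round(R[:,0],4),'ydeg',round(y,2),'j1,j6',np.round(o['joint_positions'][[0,5]],3),'grip',round(o['grip_width'],1),'F',np.round(o['contact_force'],1))
    print('shift',np.round(s,4),'turns',np.round(turns,2)); return R
E
python3 - <<'E'
from h import *
R=plan([494,299.5,150],104); print(np.round(R,3)); plan([450,-150,226],104);
V=np.load('top0.npz')['W'].reshape(-1,3); P=V[(abs(V[:,0]-540)<60)&(abs(V[:,1]-28)<70)&(V[:,2]<44)]
r=cv2.minAreaRect(P[:,:2].astype(np.float32)); print(r)
E
```

```text
t 0.1 pos [ 147.  -503.7  226.1] toolx [-2.0e-04  1.3e-03 -1.0e+00] ydeg -73.74 j1,j6 [-1.433 -0.146] grip 91.3 F [-0.1  0.4  1.2]
shift [ 0.0771 -0.6738 -0.558 ] turns [   2.26 -177.74]
[[-0.     0.28  -0.96 ]
 [ 0.001 -0.96  -0.28 ]
 [-1.    -0.001 -0.   ]]
t 0.1 pos [ 147.  -503.7  226.1] toolx [-2.0e-04  1.3e-03 -1.0e+00] ydeg -73.74 j1,j6 [-1.433 -0.146] grip 91.3 F [-0.1  0.4  1.2]
shift [ 0.0005 -0.2547 -0.3899] turns [   2.26 -177.74]
((540.3712158203125, 27.831087112426758), (84.69122314453125, 54.999935150146484), 1.5314197540283203)
```

Request:
step_arm:
  targets:
    - [[0, -0.012, -0.018, 0], [0, -0.036, -0.054, 0], [0, -0.062, -0.093, 0], [0, -0.085, -0.128, 0], [0, -0.11, -0.165, 0]]

```text
time: 0.52
tool_pos: [268.8, -357.8, 225.9]
tcp_rot: [-1.654, 1.569, 1.77]
contact_force: [1.5, -0.3, 1.0]
grip_width: 91.7
```

Request:
step_arm:
  targets:
    - [[0, -0.022, -0.033, 0], [0, -0.044, -0.066, 0], [0, -0.066, -0.099, 0], [0, -0.088, -0.132, 0], [0, -0.11, -0.165, 0]]

```text
time: 0.93
tool_pos: [397.3, -204.3, 226.1]
tcp_rot: [-1.557, 1.568, 1.867]
contact_force: [0.7, -1.3, 1.1]
grip_width: 91.8
```

Request:
step_arm:
  targets:
    - [[0, -0.034, -0.017, 0], [0, -0.068, -0.034, 0], [0, -0.102, -0.051, 1], [0, -0.136, -0.067, 2], [0, -0.17, -0.083, 2.3]]

```text
time: 1.35
tool_pos: [429.3, -16.0, 226.3]
tcp_rot: [-1.381, 1.568, 2.002]
contact_force: [-0.1, -0.6, -0.5]
grip_width: 91.8
```

Request:
step_arm:
  targets:
    - [[0, -0.034, -0.015, 0], [0, -0.068, -0.03, 0], [0, -0.102, -0.045, 0], [0, -0.13, -0.058, 0], [0, -0.15, -0.065, 0]]

```text
time: 1.77
tool_pos: [456.5, 148.0, 226.4]
tcp_rot: [-1.363, 1.568, 2.022]
contact_force: [-0.6, -0.2, -0.0]
grip_width: 91.8
```

```bash
python3 -c "
from h import *
plan([494,299.5,130],104)"
```

```text
t 1.77 pos [456.5 148.  226.4] toolx [-0.0013  0.0027 -1.    ] ydeg -76.05 j1,j6 [0.152 1.478] grip 91.8 F [-0.6 -0.2 -0. ]
shift [ 0.0967 -0.1377 -0.073 ] turns [-5.0000e-02  1.7995e+02]
```

Request:
step_arm:
  targets:
    - [[0.01, -0.034, -0.018, 0], [0.035, -0.068, -0.036, 0], [0.06, -0.1, -0.054, 0], [0.085, -0.128, -0.068, 0], [0.095, -0.1377, -0.073, 0]]

```text
time: 2.18
tool_pos: [492.9, 302.4, 128.3]
tcp_rot: [-0.678, 1.566, 2.709]
contact_force: [-0.0, -0.6, -0.2]
grip_width: 92.1
```

Request:
step_arm:
  targets:
    - [[0, 0, 0, 0], [0, 0, 0, 0], [0, 0, 0, 0], [0, 0, 0, 0], [0, 0, 0, 0]]

```text
time: 2.6
tool_pos: [493.6, 301.6, 129.7]
tcp_rot: [-1.063, 1.567, 2.323]
contact_force: [-0.6, 0.4, -0.1]
grip_width: 92.0
```

```bash
python3 -c "
from h import *
plan([494,299.5,17],104)
d=cap('wrist'); save(d,'w1.png',s=1.2); W=cloud(d); np.savez('w1.npz',W=W)
W=W.reshape(-1,3); W=W[np.isfinite(W[:,0])]
import m
" > o.txt; grep -v zzz o.txt | head -3; python3 - <<'E'
import sys; sys.argv=['']
import numpy as np,cv2
W=np.load('w1.npz')['W'].reshape(-1,3)
W=W[np.hypot(W[:,0]-494,W[:,1]-299.5)<60]
for a,b in((9,19),(31,41)):
    P=W[(W[:,2]>a)&(W[:,2]<b)]; print(len(P), len(P) and (cv2.minAreaRect(P[:,:2].astype(np.float32)),np.median(P[:,2])))
E
```

```text
t 2.6 pos [493.6 301.6 129.7] toolx [-0.0027  0.0029 -1.    ] ydeg -76.02 j1,j6 [0.414 1.739] grip 92.0 F [-0.6  0.4 -0.1]
shift [ 1.127e-01  2.500e-03 -1.000e-04] turns [-2.0000e-02  1.7998e+02]
top [[ 513.  298.   16.]
3022 (((494.6044616699219, 299.94952392578125), (79.89228820800781, 50.0635986328125), 13.753129005432129), np.float64(13.049314163524485))
615 (((494.9662780761719, 299.5967712402344), (49.2295036315918, 11.288646697998047), 13.848373413085938), np.float64(34.942434768416234))
```

View pics/w1.png

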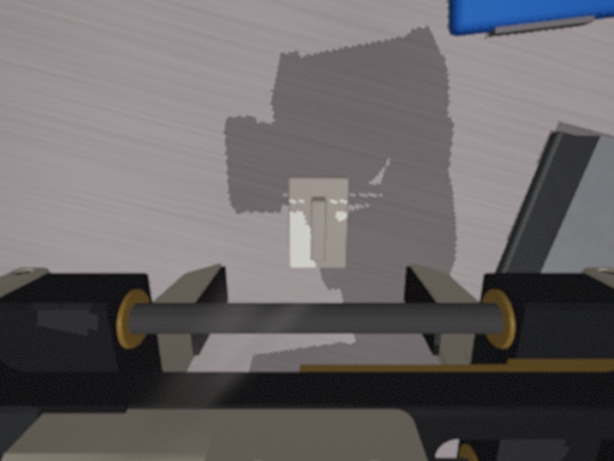

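The wrist view shows the block centred between the fingers, at about (318,222). The wrist measurement of (494.6, 299.8) agrees with the top camera, so I descend.

Request:
step_arm:
  targets:
    - [[0.025, 0.0025, -0.0005, 0.2], [0.05, 0.0025, -0.0005, 0.2], [0.075, 0.0025, -0.0005, 0.2], [0.095, 0.0025, -0.0005, 0.2], [0.1, 0.0025, -0.0005, 0.2]]

```text
time: 3.07
tool_pos: [492.9, 298.2, 27.3]
tcp_rot: [-0.398, 1.564, 2.983]
contact_force: [-0.3, -0.8, -0.2]
grip_width: 91.4
```

```bash
python3 -c "
from h import *
plan([494.5,299.7,17],103.8)"
```

```text
t 3.07 pos [492.9 298.2  27.3] toolx [-0.0068  0.0011 -1.    ] ydeg -76.28 j1,j6 [0.409 1.737] grip 91.4 F [-0.3 -0.8 -0.2]
shift [ 0.0103 -0.0011 -0.002 ] turns [-8.0000e-02  1.7992e+02]
```

Request:
step_arm:
  targets:
    - [[0.004, -0.001, -0.002, 0], [0.008, -0.001, -0.002, 0], [0.0103, -0.001, -0.002, 0], [0.0103, -0.001, -0.002, 0], [0.0103, -0.001, -0.002, 0]]

```text
time: 3.48
tool_pos: [495.0, 299.9, 17.8]
tcp_rot: [-0.539, 1.565, 2.842]
contact_force: [0.3, 0.9, -0.4]
grip_width: 91.9
```

Request:
step_arm:
  targets:
    - [[0, 0, 0, 0], [0, 0, 0, 0], [0, 0, 0, 0], [0, 0, 0, 0], [0, 0, 0, 0]]
  jaw: 1

```text
time: 3.9
tool_pos: [495.1, 299.9, 17.9]
tcp_rot: [-0.553, 1.565, 2.828]
contact_force: [0.0, 0.3, 0.2]
grip_width: 62.9
```

Request:
step_arm:
  targets:
    - [[0, 0, 0, 0], [0, 0, 0, 0], [0, 0, 0, 0], [0, 0, 0, 0], [0, 0, 0, 0]]

```text
time: 4.32
tool_pos: [495.1, 299.9, 17.9]
tcp_rot: [-0.545, 1.565, 2.836]
contact_force: [-0.6, 0.3, 0.9]
grip_width: 30.0
```

```bash
python3 -c "
from h import *
plan([494.5,299.7,140],103.8)"
```

```text
t 4.32 pos [495.1 299.9  17.9] toolx [-0.0054  0.0017 -1.    ] ydeg -76.27 j1,j6 [0.41  1.738] grip 30.0 F [-0.6  0.3  0.9]
shift [-0.1221 -0.0003  0.0012] turns [-7.0000e-02  1.7993e+02]
```

Request:
step_arm:
  targets:
    - [[0, 0, 0, 0], [0, 0, 0, 0], [0, 0, 0, 0], [0, 0, 0, 0], [0, 0, 0, 0]]

```text
time: 4.73
tool_pos: [495.0, 299.9, 17.9]
tcp_rot: [-0.547, 1.565, 2.834]
contact_force: [0.2, -0.3, -0.3]
grip_width: 11.6
```

Request:
step_arm:
  targets:
    - [[-0.01, 0, 0, 0], [-0.03, 0, 0, 0], [-0.05, 0, 0, 0], [-0.07, 0, 0, 0], [-0.08, 0, 0, 0]]

```text
time: 5.15
tool_pos: [496.5, 300.2, 100.9]
tcp_rot: [-1.281, 1.567, 2.1]
contact_force: [1.2, 0.6, -0.2]
grip_width: 12.1
```

```bash
python3 -c "
from h import *
plan([540.4,27.8,100],91.5)"
```

```text
t 5.15 pos [496.5 300.2 100.9] toolx [-0.0019  0.0032 -1.    ] ydeg -76.27 j1,j6 [0.41  1.739] grip 12.1 F [ 1.2  0.6 -0.2]
shift [-0.     0.275  0.022] turns [  12.23 -167.77]
```

Request:
step_arm:
  targets:
    - [[0, 0.015, 0.001, 0.5], [0, 0.045, 0.004, 2], [0, 0.08, 0.006, 4], [0, 0.115, 0.009, 6], [0, 0.15, 0.012, 8]]

```text
time: 5.57
tool_pos: [520.3, 150.4, 100.6]
tcp_rot: [-1.128, 1.567, 2.113]
contact_force: [0.3, 0.4, -1.3]
grip_width: 11.9
```

```bash
python3 -c "
from h import *
plan([540.4,27.8,85],91.5)"
```

```text
t 5.57 pos [520.3 150.4 100.6] toolx [-0.0019  0.0032 -1.    ] ydeg -84.32 j1,j6 [0.138 1.607] grip 11.9 F [ 0.3  0.4 -1.3]
shift [ 0.0151  0.124  -0.0079] turns [   4.18 -175.82]
```

Request:
step_arm:
  targets:
    - [[0, 0.035, -0.002, 1.5], [0, 0.07, -0.0045, 3], [0.003, 0.1, -0.0065, 4], [0.006, 0.118, -0.0075, 4.2], [0.008, 0.124, -0.0079, 4.2]]

```text
time: 5.98
tool_pos: [540.6, 24.8, 92.0]
tcp_rot: [-0.962, 1.568, 2.203]
contact_force: [0.1, -0.2, -1.5]
grip_width: 12.0
```

Request:
step_arm:
  targets:
    - [[0, 0, 0, 0], [0, 0, 0, 0], [0, 0, 0, 0], [0, 0, 0, 0], [0, 0, 0, 0]]

```text
time: 6.4
tool_pos: [540.5, 26.0, 92.2]
tcp_rot: [-1.01, 1.568, 2.156]
contact_force: [-0.2, -0.4, -1.4]
grip_width: 11.9
```

```bash
python3 -c "
from h import *
plan([540.4,27.8,73],91.5)
for n in('wrist','top'):
    d=cap(n); save(d,n+'2.png',s=1.2); W=cloud(d).reshape(-1,3)
    W=W[(abs(W[:,0]-540)<50)&(abs(W[:,1]-28)<45)]
    for nm,a,b in(('floor',36,44),('base',82,92)):
        P=W[(W[:,2]>a)&(W[:,2]<b)]; print(n,nm,len(P), len(P) and (cv2.minAreaRect(P[:,:2].astype(np.float32)),np.median(P[:,2])))
"
```

```text
t 6.4 pos [540.5  26.   92.2] toolx [-0.0018  0.0027 -1.    ] ydeg -88.61 j1,j6 [-0.095  1.45 ] grip 11.9 F [-0.2 -0.4 -1.4]
shift [ 0.0192 -0.0018  0.0001] turns [-1.1000e-01  1.7989e+02]
wrist floor 853 (((577.1301879882812, 28.720718383789062), (9.324514389038086, 55.206390380859375), 2.0732688903808594), np.float64(39.14111545024931))
wrist base 3696 (((540.7841186523438, 25.794553756713867), (78.93840026855469, 50.07037353515625), 1.1149858236312866), np.float64(87.40602537966112))
top floor 45 (((504.935791015625, 26.729190826416016), (53.607879638671875, 13.85344123840332), 88.1356430053711), np.float64(39.63142931862403))
top base 129 (((507.57989501953125, 25.293500900268555), (48.50621795654297, 15.292330741882324), 88.88500213623047), np.float64(87.66796771336399))
```

View pics/wrist2.png

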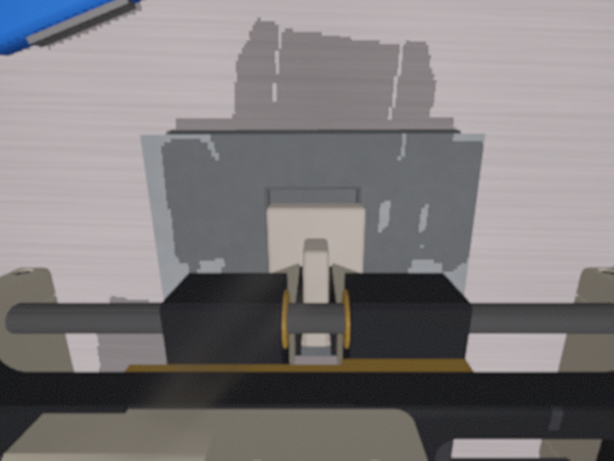

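The block is held square over the pocket: block at (316,240), pocket edge at (315,190). It needs about +1.9 mm in y and −0.3 mm in x, so I lower it.

Request:
step_arm:
  targets:
    - [[0.004, -0.002, 0.0004, -0.2], [0.01, -0.002, 0.0004, -0.2], [0.016, -0.002, 0.0004, -0.2], [0.02, -0.002, 0.0004, -0.2], [0.022, -0.002, 0.0004, -0.2]]

```text
time: 6.92
tool_pos: [539.5, 27.8, 69.0]
tcp_rot: [-0.702, 1.566, 2.467]
contact_force: [-1.0, 0.5, -1.6]
grip_width: 11.9
```

```bash
python3 -c "
from h import *
plan([540.1,27.9,57.9],91.5)"
```

```text
t 6.92 pos [539.5  27.8  69. ] toolx [-0.0035  0.0028 -1.    ] ydeg -88.43 j1,j6 [-0.092  1.45 ] grip 11.9 F [-1.   0.5 -1.6]
shift [ 0.0111 -0.0001 -0.0006] turns [ 7.0000e-02 -1.7993e+02]
```

Request:
step_arm:
  targets:
    - [[0.003, 0, -0.0006, 0], [0.006, 0, -0.0006, 0], [0.009, 0, -0.0006, 0], [0.011, 0, -0.0006, 0], [0.012, 0, -0.0006, 0]]

```text
time: 7.33
tool_pos: [540.1, 27.8, 57.8]
tcp_rot: [-0.682, 1.566, 2.487]
contact_force: [-4.8, -0.1, 18.2]
grip_width: 11.9
```

Request:
step_arm:
  targets:
    - [[0, 0, 0, 0], [0, 0, 0, 0], [0, 0, 0, 0], [0, 0, 0, 0], [0, 0, 0, 0]]

```text
time: 7.75
tool_pos: [540.3, 27.8, 57.9]
tcp_rot: [-0.763, 1.567, 2.406]
contact_force: [-0.3, -0.2, 0.7]
grip_width: 11.5
```

```bash
python3 -c "
from h import *
plan([540.1,27.9,57.9],91.5)"
```

```text
t 7.75 pos [540.3  27.8  57.9] toolx [-0.003   0.0027 -1.    ] ydeg -88.43 j1,j6 [-0.092  1.45 ] grip 11.5 F [-0.3 -0.2  0.7]
shift [ 0.     -0.0002  0.0002] turns [ 7.0000e-02 -1.7993e+02]
```

Request:
step_arm:
  targets:
    - [[0, 0, 0, 0], [0, 0, 0, 0], [0, 0, 0, 0], [0, 0, 0, 0], [0, 0, 0, 0]]
  jaw: 0

```text
time: 8.17
tool_pos: [540.2, 27.8, 57.8]
tcp_rot: [-0.736, 1.567, 2.433]
contact_force: [0.1, -0.5, 0.5]
grip_width: 40.2
```

Request:
step_arm:
  targets:
    - [[-0.01, 0, 0, 0], [-0.04, 0, 0, 0], [-0.08, 0, 0, 0], [-0.12, 0, 0, 0], [-0.16, 0, 0, 0]]

```text
time: 8.58
tool_pos: [540.2, 27.4, 220.4]
tcp_rot: [-0.744, 1.567, 2.425]
contact_force: [1.1, 0.0, 0.1]
grip_width: 74.1
```

```bash
python3 -c "
from h import *
plan([454.2,-281.7,240],114.7)
for n in('wrist','top'):
    d=cap(n); save(d,n+'3.png',s=1.2); W=cloud(d).reshape(-1,3)
    W=W[(abs(W[:,0]-540)<50)&(abs(W[:,1]-28)<45)]
    for nm,a,b in(('base',52.3,60),('rib',70,82)):
        P=W[(W[:,2]>a)&(W[:,2]<b)]; print(n,nm,len(P), len(P) and (cv2.minAreaRect(P[:,:2].astype(np.float32)),np.median(P[:,2])))
"
```

```text
t 8.58 pos [540.2  27.4 220.4] toolx [-0.0031  0.0027 -1.    ] ydeg -88.43 j1,j6 [-0.093  1.45 ] grip 74.1 F [1.1 0.  0.1]
shift [-0.0201  0.3065  0.0945] turns [-23.13 156.87]
wrist base 1841 (((539.8861083984375, 27.4316463470459), (78.89373016357422, 49.095638275146484), 1.791444182395935), np.float64(53.17006863760429))
wrist rib 437 (((540.2794189453125, 27.623424530029297), (49.74583435058594, 10.352022171020508), 1.7725690603256226), np.float64(74.93258288003243))
top base 283 (((514.6064453125, 27.079519271850586), (46.17363357543945, 87.577392578125), 1.182948350906372), np.float64(53.989456559213025))
top rib 47 (((524.3300170898438, 27.268238067626953), (8.994644165039062, 20.160459518432617), 88.90113830566406), np.float64(75.44877952255598))
```

The block is seated: the wrist camera gives its centre as (540.1, 27.5), yaw 1.8°, base top about 53–54 and rib top about 75. Next, over to the dish.

Request:
step_arm:
  targets:
    - [[-0.002, 0.02, 0.006, -2], [-0.007, 0.055, 0.017, -6], [-0.012, 0.09, 0.028, -10], [-0.018, 0.125, 0.039, -15], [-0.02, 0.16, 0.05, -19]]

```text
time: 9.1
tool_pos: [497.8, -135.6, 246.3]
tcp_rot: [2.833, 1.558, 0.055]
contact_force: [1.0, -0.3, -0.3]
grip_width: 92.1
```

```bash
python3 -c "
from h import *
plan([454.2,-281.7,240],114.7)"
```

```text
t 9.1 pos [ 497.8 -135.6  246.3] toolx [ 1.260e-02  7.000e-04 -9.999e-01] ydeg -69.14 j1,j6 [-0.418  0.787] grip 92.1 F [ 1.  -0.3 -0.3]
shift [0.0056 0.121  0.0928] turns [ -3.84 176.16]
```

Request:
step_arm:
  targets:
    - [[0.001, 0.025, 0.018, -1], [0.002, 0.05, 0.037, -2], [0.004, 0.08, 0.06, -3], [0.0056, 0.105, 0.08, -3.8], [0.0056, 0.119, 0.0925, -3.8]]

```text
time: 9.52
tool_pos: [452.4, -282.6, 239.9]
tcp_rot: [2.715, 1.559, 0.002]
contact_force: [0.1, 0.9, -0.0]
grip_width: 91.7
```

Request:
step_arm:
  targets:
    - [[0, 0, 0, 0], [0, 0, 0, 0], [0, 0, 0, 0], [0, 0, 0, 0], [0, 0, 0, 0]]

```text
time: 9.93
tool_pos: [452.9, -281.3, 240.1]
tcp_rot: [2.721, 1.559, 0.011]
contact_force: [-0.5, -0.2, 0.6]
grip_width: 91.6
```

```bash
python3 -c "
from h import *
plan([454.2,-281.7,117],114.7)
d=cap('wrist'); save(d,'w4.png',s=1.2); W=cloud(d).reshape(-1,3)
W=W[np.hypot(W[:,0]-454,W[:,1]+281)<120]
for nm,a,b in(('handle',138,149),('stand',26,32.5),('rim',46,52)):
    P=W[(W[:,2]>a)&(W[:,2]<b)]; print(nm,len(P), len(P) and (cv2.minAreaRect(P[:,:2].astype(np.float32)),np.median(P[:,2])))
"
```

```text
t 9.93 pos [ 452.9 -281.3  240.1] toolx [ 1.220e-02  1.000e-04 -9.999e-01] ydeg -65.31 j1,j6 [-0.705  0.433] grip 91.6 F [-0.5 -0.2  0.6]
shift [0.1231 0.0003 0.0003] turns [-1.0000e-02  1.7999e+02]
handle 1777 (((454.890380859375, -282.47119140625), (123.0545883178711, 13.882670402526855), 23.962697982788086), np.float64(143.03636642529196))
stand 1624 (((458.1622314453125, -281.58917236328125), (159.57809448242188, 79.47782897949219), 25.74416732788086), np.float64(29.04881103495345))
rim 1540 (((454.7232666015625, -282.331787109375), (123.33009338378906, 123.41812133789062), 35.00603485107422), np.float64(47.68742017257357))
```

View pics/w4.png

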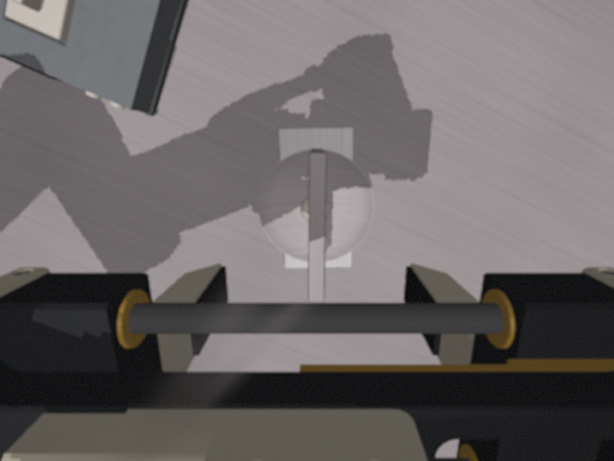

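The wrist view shows the handle vertical in the picture at column ~317, between the fingers and slightly left of centre. The handle centre is (454.7, -282.2) at about 24.1°, and the stand is at 25.6°. I descend and pre-close to ~22 mm before gripping.

Request:
step_arm:
  targets:
    - [[0.02, 0.001, -0.001, 0.2], [0.05, 0.001, -0.001, 0.4], [0.08, 0.0015, -0.001, 0.4], [0.1, 0.0015, -0.001, 0.4], [0.11, 0.0015, -0.001, 0.4]]
  jaw: 0.75

```text
time: 10.4
tool_pos: [454.9, -280.6, 127.4]
tcp_rot: [3.043, 1.561, 0.326]
contact_force: [-0.4, 0.8, 0.1]
grip_width: 63.1
```

```bash
python3 -c "
from h import *
plan([454.7,-282.2,116],114.2)"
```

```text
t 10.4 pos [ 454.9 -280.6  127.4] toolx [ 0.0089  0.003  -1.    ] ydeg -65.64 j1,j6 [-0.701  0.44 ] grip 63.1 F [-0.4  0.8  0.1]
shift [0.0114 0.0013 0.001 ] turns [ 1.6000e-01 -1.7984e+02]
```

Request:
step_arm:
  targets:
    - [[0.003, 0.001, 0.001, 0.1], [0.007, 0.0013, 0.001, 0.1], [0.0105, 0.0013, 0.001, 0.1], [0.0114, 0.0013, 0.001, 0.1], [0.0114, 0.0013, 0.001, 0.1]]

```text
time: 10.82
tool_pos: [455.0, -282.5, 116.7]
tcp_rot: [2.924, 1.561, 0.206]
contact_force: [-0.0, -0.5, -0.1]
grip_width: 29.7
```

Request:
step_arm:
  targets:
    - [[0, 0, 0, 0], [0, 0, 0, 0], [0, 0, 0, 0], [0, 0, 0, 0], [0, 0, 0, 0]]

```text
time: 11.23
tool_pos: [455.0, -282.6, 116.9]
tcp_rot: [2.904, 1.56, 0.186]
contact_force: [0.5, 0.0, 0.5]
grip_width: 23.0
```

```bash
python3 -c "
from h import *
plan([454.7,-282.2,116],114.2)
d=cap('wrist'); save(d,'w5.png',[156,150,356,320],3); W=cloud(d).reshape(-1,3)
W=W[np.hypot(W[:,0]-454,W[:,1]+281)<70]
P=W[(W[:,2]>140)&(W[:,2]<146)]; print(cv2.minAreaRect(P[:,:2].astype(np.float32)))
"
```

```text
t 11.23 pos [ 455.  -282.6  116.9] toolx [ 0.0102  0.0019 -0.9999] ydeg -65.75 j1,j6 [-0.704  0.439] grip 23.0 F [0.5 0.  0.5]
shift [ 0.0009 -0.0005  0.0002] turns [ 5.0000e-02 -1.7995e+02]
((469.1246337890625, -274.9002380371094), (89.2449722290039, 39.82065963745117), 40.93113327026367)
```

View pics/w5.png

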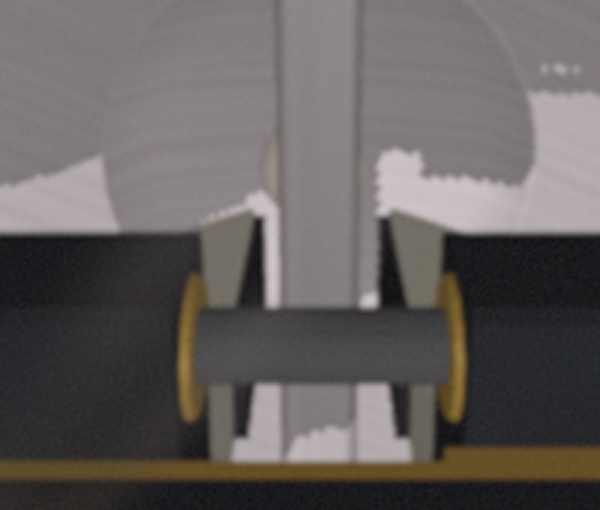

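The bar (columns 277–362, centre 320) is centred between the fingertips (inner edges 258 and 390, centre 324) to about half a millimetre. I close in two steps.

Request:
step_arm:
  targets:
    - [[0, 0, 0, 0], [0, 0, 0, 0], [0, 0, 0, 0], [0, 0, 0, 0], [0, 0, 0, 0]]
  jaw: 0.83

```text
time: 11.7
tool_pos: [455.0, -282.5, 116.8]
tcp_rot: [2.917, 1.561, 0.199]
contact_force: [-0.1, -0.5, -0.1]
grip_width: 15.9
```

Request:
step_arm:
  targets:
    - [[0, 0, 0, 0], [0, 0, 0, 0], [0, 0, 0, 0], [0, 0, 0, 0], [0, 0, 0, 0]]
  jaw: 1

```text
time: 12.12
tool_pos: [455.0, -282.4, 116.7]
tcp_rot: [2.944, 1.561, 0.226]
contact_force: [-0.0, -0.4, 0.7]
grip_width: 13.5
```

Request:
step_arm:
  targets:
    - [[0, 0, 0, 0], [0, 0, 0, 0], [0, 0, 0, 0], [0, 0, 0, 0], [0, 0, 0, 0]]

```text
time: 12.53
tool_pos: [454.9, -282.4, 116.7]
tcp_rot: [2.945, 1.561, 0.227]
contact_force: [-0.2, 1.5, -0.7]
grip_width: 13.7
```

```bash
cat > dish.py <<'E'
from h import *
# dish/ball check: rim circle and ball from both fixed cameras, near TCP
o=bot.get_obs(); p=np.array(o['tool_pos']); fz=p[2]+19-95-0.5
from scipy.optimize import least_squares
for n in('top','scene'):
    d=cap(n); W=cloud(d).reshape(-1,3); W=W[np.hypot(W[:,0]-p[0],W[:,1]-p[1])<90]
    B=W[(np.hypot(W[:,0]-p[0],W[:,1]-p[1])<32)&(W[:,2]>fz+13)&(W[:,2]<fz+33)]
    if len(B)>15:
        r=least_squares(lambda q:np.linalg.norm(B-q,axis=1)-15,[p[0],p[1],fz+15],loss='soft_l1'); print(n,'ball',len(B),np.round(r.x,1),'rel',np.round(r.x-[p[0],p[1],fz],1),'resid',round(np.abs(r.fun).mean(),2))
    H=W[(W[:,2]>fz+99)&(W[:,2]<fz+109)]
    if len(H)>20: q=cv2.minAreaRect(H[:,:2].astype(np.float32)); print(n,'bar',np.round(q[0],1),np.round(q[1],1),round(q[2],1),round(np.median(H[:,2]),1))
    L=W[(np.hypot(W[:,0]-p[0],W[:,1]-p[1])>50)&(np.hypot(W[:,0]-p[0],W[:,1]-p[1])<75)&(W[:,2]>fz+4)&(W[:,2]<fz+14)]
    if len(L)>20: (c,rr)=cv2.minEnclosingCircle(L[:,:2].astype(np.float32)); print(n,'rim',np.round(c,1),round(rr,1))
    save(d,n+'_d%d.png'%round(o['time']*100))
E
python3 -c "
from h import *
plan([455,-282.6,165],114.2)
import dish"
```

```text
t 12.53 pos [ 454.9 -282.4  116.7] toolx [ 0.0098  0.0023 -0.9999] ydeg -65.74 j1,j6 [-0.704  0.439] grip 13.7 F [-0.2  1.5 -0.7]
shift [-0.0483  0.0003 -0.0004] turns [ 6.0000e-02 -1.7994e+02]
top bar [ 454.7 -280.6] [121.5  14.2] 22.5 143.4
top rim [ 454.6 -282.4] 62.0
scene ball 83 [ 453.8 -283.5   55.9] rel [-1.2 -1.1 15.7] resid 1.16
scene bar [ 458.7 -292.7] [124.   30.4] 25.7 144.0
scene rim [ 455.1 -284.5] 63.3
```

Request:
step_arm:
  targets:
    - [[-0.001, 0, 0, 0], [-0.003, 0, 0, 0], [-0.007, 0, 0, 0], [-0.012, 0, 0, 0], [-0.018, 0, 0, 0]]

```text
time: 13.05
tool_pos: [454.7, -282.4, 135.1]
tcp_rot: [2.965, 1.561, 0.247]
contact_force: [-1.1, 0.3, -2.1]
grip_width: 13.5
```

```bash
python3 -c "
from h import *
plan([455,-282.6,226],114.2)
import dish"
```

```text
t 13.05 pos [ 454.7 -282.4  135.1] toolx [ 0.0096  0.0024 -1.    ] ydeg -65.74 j1,j6 [-0.704  0.439] grip 13.5 F [-1.1  0.3 -2.1]
shift [-0.0909  0.0004 -0.0011] turns [ 6.0000e-02 -1.7994e+02]
top bar [ 454.  -281.2] [122.6  14.2] 23.3 161.9
top rim [ 454.5 -282.7] 62.0
scene ball 79 [ 454.  -284.5   75.7] rel [-0.7 -2.1 17.1] resid 1.14
scene bar [ 459.4 -293.3] [122.8  31.1] 25.7 164.1
scene rim [ 454.6 -284.8] 62.5
```

Request:
step_arm:
  targets:
    - [[-0.004, 0, 0, 0], [-0.009, 0, 0, 0], [-0.015, 0, 0, 0], [-0.022, 0, 0, 0], [-0.029, 0, 0, 0]]

```text
time: 13.57
tool_pos: [455.1, -283.0, 165.9]
tcp_rot: [2.767, 1.559, 0.049]
contact_force: [0.3, -0.3, -2.1]
grip_width: 13.8
```

Request:
step_arm:
  targets:
    - [[-0.007, 0, 0, 0], [-0.014, 0, 0, 0], [-0.021, 0, 0, 0], [-0.028, 0, 0, 0], [-0.034, 0, 0, 0]]

```text
time: 13.98
tool_pos: [454.7, -283.1, 200.8]
tcp_rot: [2.737, 1.559, 0.019]
contact_force: [0.3, 0.7, -2.0]
grip_width: 14.0
```

Request:
step_arm:
  targets:
    - [[-0.006, 0, 0, 0], [-0.012, 0, 0, 0], [-0.017, 0, 0, 0], [-0.021, 0, 0, 0], [-0.023, 0, 0, 0]]

```text
time: 14.4
tool_pos: [454.6, -283.2, 224.4]
tcp_rot: [2.703, 1.558, -0.015]
contact_force: [0.0, 0.5, -2.0]
grip_width: 13.5
```

Request:
step_arm:
  targets:
    - [[0, 0, 0, 0], [0, 0, 0, 0], [0, 0, 0, 0], [0, 0, 0, 0], [0, 0, 0, 0]]

```text
time: 14.82
tool_pos: [454.5, -283.2, 224.1]
tcp_rot: [2.73, 1.558, 0.012]
contact_force: [-0.2, 0.3, -1.6]
grip_width: 13.6
```

```bash
python3 -c "
from h import *
plan([540.4,27.8,226],25.6)
import dish"
```

```text
t 14.82 pos [ 454.5 -283.2  224.1] toolx [ 1.230e-02  1.000e-04 -9.999e-01] ydeg -65.75 j1,j6 [-0.705  0.44 ] grip 13.6 F [-0.2  0.3 -1.6]
shift [-0.0008 -0.2482 -0.2061] turns [ 88.65 -91.35]
top ball 23 [ 453.2 -281.9  161.8] rel [-1.2  1.2 14.2] resid 0.48
top bar [ 453.7 -282.9] [124.3  14.4] 24.1 250.9
top rim [ 454.6 -283.2] 62.0
scene ball 107 [ 453.3 -284.1  163.1] rel [-1.2 -1.  15.5] resid 1.09
scene bar [ 454.  -286.7] [124.7  16.4] 24.3 251.9
scene rim [ 454.  -286.2] 62.7
```

The lift is clean: the ball is about 1.5 mm off centre in both cameras. I carry it over slowly with gentle acceleration and turn it afterwards.

Request:
step_arm:
  targets:
    - [[0, -0.0003, -0.0003, 0], [0, -0.0009, -0.0008, 0], [0, -0.0018, -0.0015, 0], [0, -0.0031, -0.0026, 0], [0, -0.0046, -0.0038, 0]]

```text
time: 15.33
tool_pos: [456.1, -277.3, 224.2]
tcp_rot: [2.723, 1.558, 0.005]
contact_force: [0.5, -0.4, -2.1]
grip_width: 13.8
```

Request:
step_arm:
  targets:
    - [[0, -0.0018, -0.0015, 0], [0, -0.004, -0.0033, 0], [0, -0.0065, -0.0054, 0], [0, -0.0092, -0.0077, 0], [0, -0.0123, -0.0102, 0]]

```text
time: 15.75
tool_pos: [460.5, -261.5, 224.3]
tcp_rot: [2.724, 1.558, 0.006]
contact_force: [-0.1, 0.4, -3.4]
grip_width: 13.8
```

Request:
step_arm:
  targets:
    - [[0, -0.0034, -0.0028, 0], [0, -0.0071, -0.0059, 0], [0, -0.0111, -0.0092, 0], [0, -0.0154, -0.0128, 0], [0, -0.02, -0.0166, 0]]

```text
time: 16.17
tool_pos: [467.6, -235.8, 224.4]
tcp_rot: [2.722, 1.558, 0.004]
contact_force: [-0.5, -0.1, -1.9]
grip_width: 14.1
```

Request:
step_arm:
  targets:
    - [[0, -0.0049, -0.0041, 0], [0, -0.0102, -0.0084, 0], [0, -0.0157, -0.013, 0], [0, -0.0215, -0.0179, 0], [0, -0.0277, -0.023, 0]]

```text
time: 16.58
tool_pos: [477.4, -200.4, 224.5]
tcp_rot: [2.72, 1.558, 0.002]
contact_force: [0.0, -0.1, -2.0]
grip_width: 14.0
```

Request:
step_arm:
  targets:
    - [[0, -0.0061, -0.0051, 0], [0, -0.0123, -0.0102, 0], [0, -0.0185, -0.0153, 0], [0, -0.0246, -0.0204, 0], [0, -0.0308, -0.0256, 0]]

```text
time: 17.0
tool_pos: [488.3, -161.0, 224.7]
tcp_rot: [2.72, 1.558, 0.002]
contact_force: [1.1, -0.4, -3.0]
grip_width: 13.8
```

```bash
python3 -c "
from h import *
plan([540.4,27.8,226],25.6); print(bot.get_obs()['dq'].round(3))"
```

```text
t 17.0 pos [ 488.3 -161.   224.7] toolx [ 0.0126  0.     -0.9999] ydeg -65.74 j1,j6 [-0.471  0.674] grip 13.8 F [ 1.1 -0.4 -3. ]
shift [-0.0007 -0.1507 -0.1251] turns [ 88.66 -91.34]
[ 0.188 -0.011  0.013 -0.001 -0.006  0.189]
```

Request:
step_arm:
  targets:
    - [[0, -0.0061, -0.0051, 0], [0, -0.0123, -0.0102, 0], [0, -0.0185, -0.0153, 0], [0, -0.0246, -0.0204, 0], [0, -0.0308, -0.0256, 0]]

```text
time: 17.42
tool_pos: [499.1, -121.6, 224.8]
tcp_rot: [2.717, 1.558, -0.001]
contact_force: [-0.5, 0.3, -1.1]
grip_width: 13.5
```

Request:
step_arm:
  targets:
    - [[0, -0.0061, -0.0051, 0], [0, -0.0123, -0.0102, 0], [0, -0.0185, -0.0153, 0], [0, -0.0246, -0.0204, 0], [0, -0.0308, -0.0256, 0]]

```text
time: 17.83
tool_pos: [510.0, -82.3, 224.9]
tcp_rot: [2.717, 1.558, -0.001]
contact_force: [-0.1, 0.5, -3.2]
grip_width: 14.0
```

Request:
step_arm:
  targets:
    - [[0, -0.0061, -0.0051, 0], [0, -0.0123, -0.0102, 0], [0, -0.0185, -0.0153, 0], [0, -0.0246, -0.0204, 0], [0, -0.0308, -0.0256, 0]]

```text
time: 18.25
tool_pos: [520.9, -42.9, 225.1]
tcp_rot: [2.717, 1.558, -0.002]
contact_force: [1.3, 1.4, -1.8]
grip_width: 13.1
```

Request:
step_arm:
  targets:
    - [[0, -0.0058, -0.0049, 0], [0, -0.0114, -0.0095, 0], [0, -0.0166, -0.0138, 0], [0, -0.0215, -0.0179, 0], [0, -0.0261, -0.0217, 0]]

```text
time: 18.67
tool_pos: [530.1, -9.5, 225.2]
tcp_rot: [2.715, 1.558, -0.003]
contact_force: [-0.4, 0.3, -1.8]
grip_width: 13.5
```

Request:
step_arm:
  targets:
    - [[0, -0.0043, -0.0036, 0], [0, -0.0083, -0.0069, 0], [0, -0.012, -0.01, 0], [0, -0.0154, -0.0128, 0], [0, -0.0185, -0.0153, 0]]

```text
time: 19.08
tool_pos: [536.6, 14.0, 225.2]
tcp_rot: [2.712, 1.558, -0.006]
contact_force: [0.6, 0.0, -2.4]
grip_width: 13.6
```

Request:
step_arm:
  targets:
    - [[0, -0.0028, -0.0023, 0], [0, -0.0052, -0.0043, 0], [0, -0.0074, -0.0061, 0], [0, -0.0092, -0.0077, 0], [0, -0.0108, -0.0089, 0]]

```text
time: 19.5
tool_pos: [540.4, 27.7, 225.3]
tcp_rot: [2.712, 1.558, -0.006]
contact_force: [-0.0, 1.1, -1.9]
grip_width: 14.1
```

Request:
step_arm:
  targets:
    - [[0, -0.0012, -0.001, 0], [0, -0.0022, -0.0018, 0], [0, -0.0028, -0.0023, 0], [0, -0.0031, -0.0026, 0], [0, -0.0031, -0.0026, 0]]

```text
time: 19.92
tool_pos: [541.5, 31.6, 225.3]
tcp_rot: [2.711, 1.558, -0.007]
contact_force: [0.7, -0.2, -2.4]
grip_width: 13.7
```

```bash
python3 -c "
from h import *
plan([540.4,27.8,226],25.6)
import dish"
```

```text
t 19.92 pos [541.5  31.6 225.3] toolx [ 1.260e-02 -1.000e-04 -9.999e-01] ydeg -65.74 j1,j6 [-0.084  1.063] grip 13.7 F [ 0.7 -0.2 -2.4]
shift [-0.0007  0.003   0.0025] turns [ 88.66 -91.34]
top bar [500.6  13.3] [34.9 13.8] 23.5 252.1
top rim [516.2  23.4] 54.5
scene ball 81 [539.6  31.5 163.8] rel [-1.8 -0.  15. ] resid 1.26
scene bar [541.6  27.1] [123.9  18. ] 25.1 252.3
scene rim [541.2  28.8] 62.2
```

Request:
step_arm:
  targets:
    - [[0, 0.0002, 0.0002, -0.3], [0, 0.0006, 0.0005, -0.9], [0, 0.001, 0.0009, -1.8], [0, 0.0014, 0.0012, -3], [0, 0.0017, 0.0014, -4.5]]

```text
time: 20.43
tool_pos: [540.8, 29.3, 225.3]
tcp_rot: [2.625, 1.558, -0.013]
contact_force: [-0.3, -1.1, -2.2]
grip_width: 13.8
```

Request:
step_arm:
  targets:
    - [[0, 0.0002, 0.0002, -2], [0, 0.0004, 0.0003, -4.3], [0, 0.0006, 0.0005, -6.9], [0, 0.0008, 0.0006, -9.7], [0, 0.0009, 0.0007, -12.5]]

```text
time: 20.85
tool_pos: [540.7, 28.0, 225.3]
tcp_rot: [2.398, 1.558, -0.018]
contact_force: [-0.4, 0.1, -2.1]
grip_width: 13.6
```

Request:
step_arm:
  targets:
    - [[0, 0, 0, -3], [0, 0, 0, -6], [0, 0, 0, -9], [0, 0, 0, -12], [0, 0, 0, -15]]

```text
time: 21.27
tool_pos: [540.6, 28.0, 225.3]
tcp_rot: [2.135, 1.558, -0.015]
contact_force: [0.5, -0.2, -2.4]
grip_width: 13.6
```

Request:
step_arm:
  targets:
    - [[0, 0, 0, -2.8], [0, 0, 0, -5.3], [0, 0, 0, -7.3], [0, 0, 0, -8.6], [0, 0, 0, -9]]

```text
time: 21.68
tool_pos: [540.6, 27.9, 225.3]
tcp_rot: [1.978, 1.558, -0.013]
contact_force: [0.3, -0.2, -2.2]
grip_width: 13.6
```

```bash
python3 -c "
from h import *
plan([540.4,27.8,226],25.6)
import dish"
```

```text
t 21.68 pos [540.6  27.9 225.3] toolx [ 1.250e-02 -2.000e-04 -9.999e-01] ydeg -24.13 j1,j6 [-0.091  0.33 ] grip 13.6 F [ 0.3 -0.2 -2.2]
shift [-0.0007 -0.0001  0.0002] turns [-49.73 130.27]
top bar [516.7 -16.3] [25.5 11.1] 84.7 252.7
top rim [498.5  -2.2] 30.0
scene ball 95 [538.8  25.4 164.1] rel [-1.8 -2.5 15.3] resid 1.1
scene bar [531.2  -4.1] [61.9 27.4] 46.0 252.8
scene rim [542.   23.6] 62.1
```

Ball still centred. Remaining turn is −49.7°.

Request:
step_arm:
  targets:
    - [[0, 0, 0, -0.4], [0, 0, 0, -1.3], [0, 0, 0, -2.7], [0, 0, 0, -4.5], [0, 0, 0, -6.7]]

```text
time: 22.2
tool_pos: [540.6, 27.9, 225.3]
tcp_rot: [1.859, 1.558, -0.015]
contact_force: [-0.6, 0.6, -2.5]
grip_width: 13.8
```

Request:
step_arm:
  targets:
    - [[0, 0, 0, -2.6], [0, 0, 0, -5.5], [0, 0, 0, -8.5], [0, 0, 0, -11.5], [0, 0, 0, -14.5]]

```text
time: 22.62
tool_pos: [540.6, 27.9, 225.3]
tcp_rot: [1.599, 1.558, -0.018]
contact_force: [-0.2, 0.8, -2.7]
grip_width: 13.9
```

Request:
step_arm:
  targets:
    - [[0, 0, 0, -3], [0, 0, 0, -6], [0, 0, 0, -9], [0, 0, 0, -11.9], [0, 0, 0, -14.6]]

```text
time: 23.03
tool_pos: [540.6, 28.0, 225.3]
tcp_rot: [1.343, 1.558, -0.015]
contact_force: [-0.4, -0.3, -3.9]
grip_width: 14.0
```

Request:
step_arm:
  targets:
    - [[0, 0, 0, -2.6], [0, 0, 0, -5], [0, 0, 0, -7], [0, 0, 0, -8.7], [0, 0, 0, -10.1]]

```text
time: 23.45
tool_pos: [540.6, 27.9, 225.3]
tcp_rot: [1.162, 1.558, -0.017]
contact_force: [0.3, -0.2, -3.0]
grip_width: 13.9
```

Request:
step_arm:
  targets:
    - [[0, 0, 0, -1], [0, 0, 0, -1.8], [0, 0, 0, -2.3], [0, 0, 0, -2.6], [0, 0, 0, -2.7]]

```text
time: 23.87
tool_pos: [540.6, 27.9, 225.3]
tcp_rot: [1.119, 1.558, -0.013]
contact_force: [-0.3, 0.1, -3.4]
grip_width: 13.9
```

Request:
step_arm:
  targets:
    - [[0, 0, 0, 0], [0, 0, 0, 0], [0, 0, 0, 0], [0, 0, 0, 0], [0, 0, 0, 0]]

```text
time: 24.28
tool_pos: [540.6, 27.9, 225.3]
tcp_rot: [1.118, 1.558, -0.014]
contact_force: [-0.4, -0.2, -1.9]
grip_width: 14.1
```

```bash
python3 -c "
from h import *
plan([540.4,27.8,226],25.6); print(bot.get_obs()['dq'].round(3))
import dish
d=cap('scene'); save(d,'fin.png',[190,60,330,250],3)
d=cap('wrist'); save(d,'finw.png')
"
```

```text
t 24.28 pos [540.6  27.9 225.3] toolx [ 1.250e-02 -2.000e-04 -9.999e-01] ydeg 25.14 j1,j6 [-0.091 -0.53 ] grip 14.1 F [-0.4 -0.2 -1.9]
shift [-0.0007 -0.0002  0.    ] turns [ -0.46 179.54]
[ 0.001 -0.002  0.001  0.002  0.001 -0.   ]
top bar [519.7  73. ] [13.9 22.1] 25.8 251.4
top rim [532.3  27.5] 60.4
scene ball 39 [539.5  23.6 164.4] rel [-1.1 -4.4 15.6] resid 0.91
scene bar [545.7  11.5] [45.4 95.8] 6.4 253.2
scene rim [541.7  24.5] 63.3
```

View pics/fin.png

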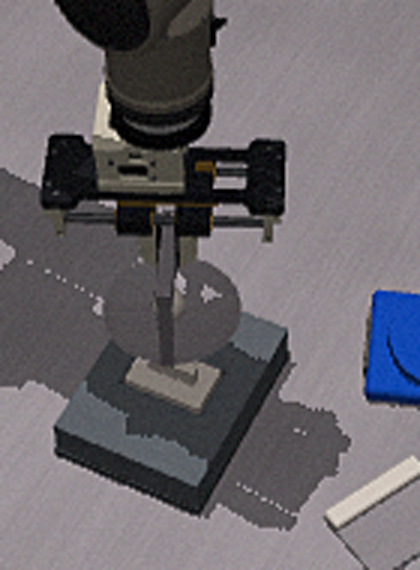

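The picture shows the dish at (172,305), held level over the seated block at (172,385), with the ball behind the handle near (180,305). I'll hold once more, confirm the ball isn't creeping, and hand in.

Request:
step_arm:
  targets:
    - [[0, 0, 0, 0], [0, 0, 0, 0], [0, 0, 0, 0], [0, 0, 0, 0], [0, 0, 0, 0]]

```text
time: 24.9
tool_pos: [540.6, 28.0, 225.3]
tcp_rot: [1.118, 1.558, -0.014]
contact_force: [0.3, -0.4, -1.7]
grip_width: 14.0
```

Request:
step_arm:
  targets:
    - [[0, 0, 0, 0], [0, 0, 0, 0], [0, 0, 0, 0], [0, 0, 0, 0], [0, 0, 0, 0]]

```text
time: 25.32
tool_pos: [540.6, 27.9, 225.3]
tcp_rot: [1.116, 1.558, -0.016]
contact_force: [0.9, 1.1, -2.6]
grip_width: 13.8
```

```bash
python3 -c "
from h import *
import dish
plan([540.4,27.8,226],25.6)
bot.close_job()"
```

```text
top bar [519.5  72.9] [13.9 22.1] 25.8 251.6
top rim [532.5  27.4] 60.5
scene ball 38 [539.7  23.8 164.5] rel [-0.9 -4.1 15.8] resid 0.79
scene bar [545.5  11.8] [46.4 96. ] 6.6 253.2
scene rim [542.8  24.6] 63.5
t 25.42 pos [540.6  27.9 225.3] toolx [ 1.260e-02 -2.000e-04 -9.999e-01] ydeg 25.15 j1,j6 [-0.091 -0.53 ] grip 13.8 F [-0.1  0.  -2.3]
shift [-0.0007 -0.0003  0.    ] turns [ -0.45 179.55]
the job is handed in; nothing more can be done
```

I seated the block in the pocket and let go. Then I lifted the dish by its handle, carried it slowly over the block, turned it about 91°, and handed the job in at 25.4 s while still holding it at rest. The interface gave no verdict.

**Block:** after release, the wrist camera put it about 0.4 mm from the pocket centre and 0.3° off square. The base top read 53–54 mm and the rib top about 75 mm, against 54 and 76 expected, so it is fully home. I did not measure it again once the dish was over it.

**Dish:**
- **Position:** the tool was within about 0.3 mm of the pocket centre, which puts the dish floor about 99 mm above the head.
- **Angle and level:** the tool was within 0.5° of square to the stand. It leaned a steady 0.7°, so the dish should lean at most about 1°.
- **Grip:** the finger opening held at 13.8 mm on the 14 mm bar.

**Ball:** the scene camera showed it about 4 mm from the tool centre but only about 3 mm from the measured rim centre. That camera reads about 3 mm low in y, and the reading did not change over the last second.

**Weak checks:** at the end the arm partly hid the top camera's view, so its bar and rim fits could not be used. The scene camera's bar fit was also spoiled by the gripper. I did not measure the bystanders again; nothing was moved near them.

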